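# Press the blue scraper home in the rack

## Task

The blue scraper is standing proud in the rack. With the fingertips, gently press it straight down until its grip rests on the rail, then draw the hand back well clear above it. Leave the yellow and clear scrapers as they stand, untouched, and do not disturb anything else or pull any scraper up.

Things in the scene. Friction and masses are not known exactly. Their poses are not given: they have to be found in the camera images.
- rack: Fixed scraper rack: plywood rail 340 mm long (y), 50 mm deep (x), flat top 130 mm above the bench, three slots side by side along it, 105 mm apart, scrapers in any order; behind it (+x) spruce boarding 120 mm high; in front (-x) an oak shelf, 440 mm long, top 20 mm above the bench, reaching 160 mm out from the slots. Origin: at bench height, below the middle slot.
- blue_scraper: Blue plastic scraper upright in a slot: grip 80 mm wide (y), 16 mm thick (x), 22 mm high (z up), blade below it. Origin: centre of the grip's flat top, a soft pad (gives 1 mm per 4 N, then springs back). Its grip stands 14 to 30 mm above the rail; fully home it rests on the rail, its top 152 mm above the bench, and goes no further. Slides up and down under about 4 N, stays where left; over 35 N cracks it.
- yellow_scraper: Yellow plastic scraper upright in a slot: grip 80 mm wide (y), 16 mm thick (x), 22 mm high (z up), blade below it. Origin: centre of the grip's flat top, a soft pad (gives 1 mm per 4 N, then springs back). Its grip stands 1 to 30 mm above the rail.
- clear_scraper: Clear, colourless plastic scraper upright in a slot: grip 80 mm wide (y), 16 mm thick (x), 22 mm high (z up), blade below it. Origin: centre of the grip's flat top, a soft pad (gives 1 mm per 4 N, then springs back). Its grip stands 1 to 30 mm above the rail.
- brush: Horsehair brush, wooden back 55 x 120 mm, 43 mm high in all, lying bristles down on the oak shelf; loose. Origin: centre of its underside.
- file_holder: Steel file holder, 36 x 110 mm, 36 mm high, on the oak shelf; loose. Origin: centre of its underside.
- cork_block: Cork block 50 x 90 x 35 mm on the oak shelf; loose. Origin: centre of its underside.
- wax_tin: Red round wax tin, 70 mm across, 50 mm high, on the bench to the left of the rack; loose. Origin: centre of its underside.
- wax_bar: Green bar of wax 45 x 100 x 22 mm on the bench to the right of the rack; loose. Origin: centre of its underside.

How it is judged:
By the outcome, as a careful person would: the job done as asked, in the order asked, and still so for the second after the job is handed in, with the robot touching nothing.
It also fails if it takes over 40 s, if anything falls off the work surface, if the arm or the gripper's body presses on something with over 40 N, if the wrist force passes 120 N, or if a joint passes its speed limit or range.

## Robot

A 6-joint arm with a two-finger parallel gripper is mounted at the origin on the work surface. World frame = base frame: x ahead of the robot, y to its left, z up, the work surface at z = 0. Lengths are in mm, angles in rad, forces in N, time in s.
With the tool pointing down it reaches from about 350 to 775 mm from the base axis. Payload 7.3 kg.
Tool frame: the origin (TCP) lies midway between the tips of the shut fingers; the grasp point (between the pads) lies 19 mm behind it (bot.tcp_to_grasp is the distance from the TCP to the grasp point, in mm); z points along the fingers, y is the line along which they close (so a half turn about z gives the same grasp; the last joint's range is limited). The gripper opens to 92 mm and grips with 3 to 60 N. Pads are 19 mm wide; open, the fingers measure 130 mm over their backs; the gripper's body (75 mm by 190 mm) begins 47 mm behind the grasp point.
Start: joints at [0.965, 0.342, 1.524, -0, 1.275, -0.146], TCP at [232.968, 470.501, 226.741] pointing down, gripper open.
Joint ranges: [-2.53, 2.53], [-0.77, 2.02], [0.04, 2.7], [-1, 4.14], [0.28, 2.66], [-3.11, 3.11]. Speed limits (rad/s): [2.57, 2.57, 3.14, 3.14, 3.14, 3.14].

## Interface

Orientations are given as [roll, pitch, yaw] about the fixed x, y, z axes, in that order (R = Rz(yaw) Ry(pitch) Rx(roll)).
In Python, from plant import bot, viewer gives the robot as it stands. The module is installed in compiled form; this text tells all that it offers.
- The arm moves only by the shell command python3 -m handwheel 'ROWS'. ROWS is text: rows parted by semicolons, each of 7 numbers parted by spaces: the shift along the tool's x, y, z scaled (see below), then the turn, a rotation vector about the tool's x, y, z scaled (see below), then the opening, from -1 (shut) to 1 (fully open), so that 0 is half open. In form: tx ty tz rx ry rz gripper; .... A call has 1 to 8 rows; each row is the pose to reach, as a shift and turn from the pose commanded when the call began, along the tool's axes at that moment, turning the shorter way round; what a row does not reach only later rows make up. The controller multiplies each number of a shift by 10 cm and each number of a turn by pi rad. A row lasts 1/12 s, in which the tool goes at most 41.7 mm and 7.16 degrees, less where a joint would pass 70% of its speed; a pose out of reach is approached as far as the arm can. A call with a number of a shift or a turn outside -1 to 1 is refused whole. A call with a gripper value outside its range is refused whole. The fingers move at their own pace and stop on an object; the grip force is fixed at half the most. Time passes only in rows, so rows that repeat a pose let the fingers close. It gives the time, the measured TCP pose, the force, the opening and the grip force at its end, in the units of the state.
- bot.get_obs(): the state, without advancing time (a new reading comes with each control period).
- viewer.capture(name): name is "scene" or "top" or "wrist"; returns a dict with "frame" (400x640x3 uint8, red, green, blue), "fov_y" (degrees; the focal length in pixels is half the picture's height over the tangent of half this angle, whatever the lens; pixels are square), "cx", "cy" (the principal point, pixels), "dist_coeffs" ([k1, k2, p1, p2, k3] as OpenCV has them; the pictures are not rectified), "T" (4x4, takes a point from camera to world coordinates). Camera axes: x right, y down, z forward; pixel columns grow to the right and rows downward; lengths in mm; the calibration is good to about 2 mm. A picture is of the moment at which its call begins. There is no depth.
- bot.close_job(): hands the job in; it is judged then, once.
Trained networks look in a picture, given as the dict that the camera call returned (one of the last four; its "shot" number tells which), for a name from the list of things; names that differ only in an ending like _2 or _b are one class to them, and where a whole thing is asked for, a point or a joint stands for the part that bears it (a point fixed in the world has none). Each returns a list of dicts, best first, with "score" (0 to 1); they miss things now and then, are a little off and sometimes report something else, mostly with a low value. They report only what shows in the picture. A call takes as long as a camera call.
- viewer.recognise(target, picture): "centre" ([column, row] in pixels, amid what is visible of it).
- viewer.cut_out(target, picture): "pixels" (400x640 bool, what is visible of it) and "centre" ([column, row] in pixels, amid what is visible of it).
The state is a dict: "time": time; "joint_positions": joint angles; "dq": joint speeds; "tau": joint torques, N m; "tool_pos": TCP position; "tcp_rot": TCP orientation; "contact_force": force on the tool from outside, world axes, zero at the start; "moment": the same for the moment, N m; "grip_width": finger opening in mm; "finger_force": force on a finger pad.
Only numpy, scipy, OpenCV 4.12 (cv2) and the standard library are available. Lean on these libraries where they do the work, as an engineer would, in place of code of your own. Each camera call takes 0.05 s, during which the arm holds its last target. There are 200 camera calls.

## Working session

There is one attempt and no reset: what is moved stays moved. The work goes in short steps, Python scripts to look and compute and a shell command to move; the robot and the scene stay as the last step left them, time stands still between calls to the robot, and variables do not carry over. Pictures are saved under pics/ and viewed, at most 10 in all, crops included, and the job is handed in when it is done.

```bash
mkdir -p pics
cat > h.py <<'E'
import numpy as np, cv2
from plant import bot, viewer
def K(c):
    f=200/np.tan(np.radians(c["fov_y"]/2)); return np.array([[f,0,c["cx"]],[0,f,c["cy"]],[0,0,1]])
def ray(c,px):
    u=cv2.undistortPoints(np.array([[px]],float),K(c),np.array(c["dist_coeffs"],float))[0,0]
    T=np.array(c["T"]); return T[:3,3],T[:3,:3]@np.array([u[0],u[1],1])
def atz(c,px,z):
    o,d=ray(c,px); return o+d*(z-o[2])/d[2]
def proj(c,P):
    T=np.linalg.inv(np.array(c["T"])); r,_=cv2.Rodrigues(T[:3,:3])
    return cv2.projectPoints(np.array(P,float).reshape(-1,1,3),r,T[:3,3],K(c),np.array(c["dist_coeffs"],float))[0][:,0]
def tri(obs):
    A=np.zeros((3,3));b=np.zeros(3)
    for c,p in obs:
        o,d=ray(c,p);d=d/np.linalg.norm(d);M=np.eye(3)-np.outer(d,d);A+=M;b+=M@o
    return np.linalg.solve(A,b)
def save(c,n): cv2.imwrite("pics/"+n,c["frame"][:,:,::-1])
E
python3 - <<'E'
from h import *
o=bot.get_obs(); print({k:np.round(o[k],3) for k in("time","tool_pos","tcp_rot","contact_force","grip_width")})
for n in("scene","top"):
    c=viewer.capture(n); save(c,n+"1.png"); print(n,np.round(c["T"],2).tolist())
    for t in("blue_scraper","yellow_scraper","clear_scraper","rack"):
        r=viewer.cut_out(t,c)
        for q in r[:2]:
            ys,xs=np.nonzero(q["pixels"]); print(t,round(q["score"],2),np.round(q["centre"]),xs.min(),xs.max(),ys.min(),ys.max())
            if n=="top": print("   at z 165",np.round(atz(c,q["centre"],165)))
E
```

```text
{'time': np.float64(0.0), 'tool_pos': array([232.737, 470.152, 226.055]), 'tcp_rot': array([-3.14 , -0.   ,  2.682]), 'contact_force': array([ 0.286, -0.054, -0.044]), 'grip_width': np.float64(91.898)}
scene [[0.83, 0.31, -0.46, 1106.69], [0.56, -0.48, 0.68, -809.73], [-0.01, -0.82, -0.57, 829.53], [0.0, 0.0, 0.0, 1.0]]
blue_scraper 0.8 [329. 203.] 322 335 187 215
blue_scraper 0.17 [275. 260.] 261 291 243 275
yellow_scraper 0.6 [315. 228.] 308 322 214 239
yellow_scraper 0.39 [313. 199.] 301 328 186 215
clear_scraper 0.63 [340. 184.] 335 347 171 195
rack 0.87 [317. 246.] 243 364 174 301
top [[0.01, -1.0, 0.07, 423.57], [-1.0, -0.01, -0.01, -0.21], [0.01, -0.07, -1.0, 1720.2], [0.0, 0.0, 0.0, 1.0]]
blue_scraper 0.61 [328. 193.] 316 340 184 194
   at z 165 [584. -13. 165.]
yellow_scraper 0.62 [360. 186.] 348 372 178 187
   at z 165 [ 609. -114.  165.]
clear_scraper 0.45 [298. 202.] 283 308 193 202
   at z 165 [555.  79. 165.]
rack 0.81 [332. 203.] 259 400 163 255
   at z 165 [552. -27. 165.]
```

View pics/scene1.png

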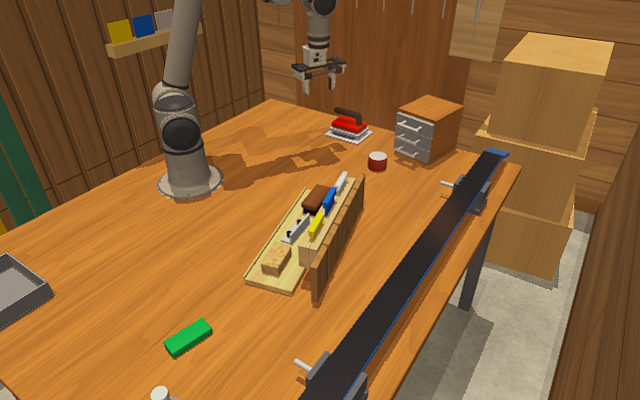

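View pics/top1.png

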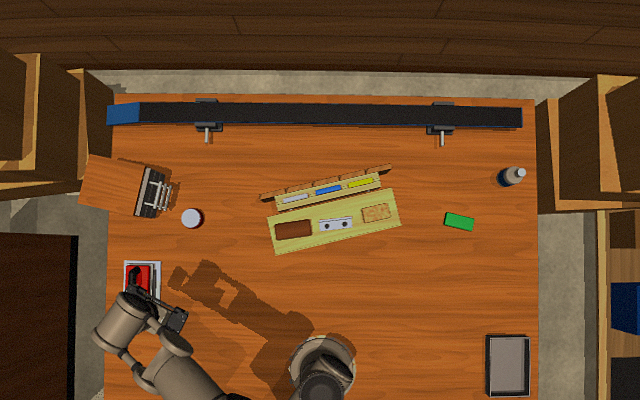

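The blue scraper (scene pixel 329,203; top pixel 328,193) is in the middle slot, with yellow to its right and clear to its left as seen from the top camera. The rack is yawed about 0.27 rad. I'll go above it with the fingers shut.

```bash
m="python3 -m handwheel"
python3 -m handwheel '-.4 -.2 -.1 0 0 0 -1; -.7 -.35 -.1 0 0 0 -1; -1 -.52 -.1 0 0 0 -1; -1 -.52 -.1 0 0 0 -1' &&
python3 -m handwheel '-.4 -.2 -.1 0 0 0 -1; -.7 -.35 -.1 0 0 0 -1; -1 -.52 -.1 0 0 0 -1; -1 -.52 -.1 0 0 0 -1' &&
python3 -m handwheel '-.4 -.2 -.1 0 0 0 -1; -.7 -.35 -.1 0 0 0 -1; -1 -.52 -.1 0 0 0 -1; -1 -.52 -.1 0 0 0 -1' &&
python3 -m handwheel '-.4 -.2 -.1 0 0 0 -1; -.7 -.35 -.1 0 0 0 -1; -1 -.52 -.1 0 0 0 -1; -1 -.52 -.1 0 0 0 -1'
python3 - <<'E'
from h import *
c=viewer.capture("wrist"); save(c,"w1.png"); print(np.round(c["T"],2).tolist())
for t in("blue_scraper","yellow_scraper","clear_scraper"):
  for q in viewer.cut_out(t,c)[:2]:
    m=q["pixels"].astype(np.uint8); ys,xs=np.nonzero(m); print(t,round(q["score"],2),np.round(q["centre"]),xs.min(),xs.max(),ys.min(),ys.max(),cv2.minAreaRect(np.c_[xs,ys].astype(np.float32)))
E
```

```text
time: 0.83
tool_pos: [302.2, 375.8, 236.9]
tcp_rot: [-3.141, 0.002, 2.678]
contact_force: [0.4, 1.3, 0.4]
grip_width: 69.5
finger_force: 0.0
time: 1.17
tool_pos: [368.9, 285.0, 247.0]
tcp_rot: [-3.141, 0.002, 2.677]
contact_force: [-0.0, -0.3, 0.2]
grip_width: 43.0
finger_force: 0.0
time: 1.5
tool_pos: [435.3, 194.3, 256.7]
tcp_rot: [-3.141, 0.002, 2.678]
contact_force: [0.2, -0.5, -0.2]
grip_width: 16.5
finger_force: 0.0
time: 1.83
tool_pos: [501.8, 103.5, 266.4]
tcp_rot: [-3.141, 0.002, 2.678]
contact_force: [-0.5, -0.5, 0.3]
grip_width: 0.4
finger_force: 0.0
[[0.45, 0.87, 0.22, 442.35], [0.89, -0.43, -0.11, 131.8], [-0.0, 0.25, -0.97, 423.85], [0.0, 0.0, 0.0, 1.0]]
blue_scraper 0.72 [291. 190.] 60 462 48 322 ((257.0636901855469, 246.6888427734375), (222.4093780517578, 355.00799560546875), 48.433624267578125)
yellow_scraper 0.68 [118. 305.] 84 158 291 320 ((121.0, 305.5), (29.0, 74.0), 90.0)
```

View pics/w1.png

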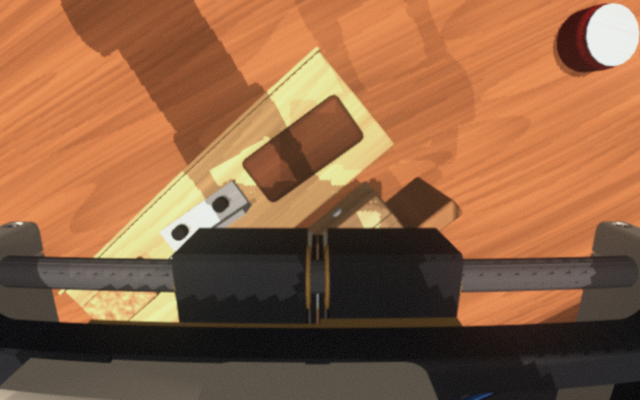

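The wrist view shows the shut fingers at (318,270) hiding the rack. I'll move the hand beyond the rack so the camera looks down on the grips, and turn into line on the way.

```bash
python3 -m handwheel '-.35 -.03 0 0 0 0 -1; -.7 -.05 0 0 0 0 -1; -1 -.08 0 0 0 0 -1; -1 -.08 0 0 0 0 -1' &&
python3 -m handwheel '-.3 -.02 0 0 0 -.04 -1; -.5 -.04 0 0 0 -.08 -1; -.7 -.06 0 0 0 -.12 -1; -.84 -.06 0 0 0 -.16 -1; -.84 -.06 0 0 0 -.2 -1; -.84 -.06 0 0 0 -.23 -1; -.84 -.06 0 0 0 -.23 -1; -.84 -.06 0 0 0 -.23 -1'
python3 - <<'E'
from h import *
W=viewer.capture("wrist"); save(W,"w2.png"); print(np.round(W["T"],3).tolist())
S=viewer.capture("scene");T=viewer.capture("top")
for t in("blue_scraper","yellow_scraper","clear_scraper"):
  for n,c in(("w",W),("s",S),("t",T)):
   for q in viewer.cut_out(t,c)[:1]:
    ys,xs=np.nonzero(q["pixels"]); print(n,t,round(q["score"],2),np.round(q["centre"]),xs.min(),xs.max(),ys.min(),ys.max(),[np.round(v,2) for v in cv2.minAreaRect(np.c_[xs,ys].astype(np.float32))])
E
```

```text
time: 2.37
tool_pos: [587.9, 54.1, 265.8]
tcp_rot: [-3.141, 0.001, 2.681]
contact_force: [-1.5, 0.1, -0.1]
grip_width: 0.4
finger_force: 0.0
time: 3.03
tool_pos: [657.2, 14.2, 266.9]
tcp_rot: [3.141, -0.0, -2.88]
contact_force: [0.1, 0.6, 0.8]
grip_width: 0.6
finger_force: 0.0
[[-0.259, 0.937, 0.236, 593.413], [0.966, 0.251, 0.063, -3.671], [-0.0, 0.244, -0.97, 424.459], [0.0, 0.0, 0.0, 1.0]]
w blue_scraper 0.68 [302. 109.] 244 361 93 118 [array([302.54, 105.46]), array([117.11,  24.5 ]), np.float64(0.77)]
s blue_scraper 0.47 [330. 200.] 322 336 187 215 [array([328.8, 200.4]), array([10.73, 29.52]), np.float64(26.57)]
t blue_scraper 0.39 [322. 193.] 316 330 188 195 [array([323.08, 191.38]), array([ 6.28, 14.9 ]), np.float64(78.69)]
w yellow_scraper 0.65 [165. 110.] 107 223 94 117 [array([165. , 105.5]), array([116.,  23.]), np.float64(0.0)]
s yellow_scraper 0.71 [315. 228.] 308 323 213 240 [array([315.1, 225.8]), array([ 9.84, 29.07]), np.float64(26.57)]
w clear_scraper 0.94 [450. 111.] 388 504 96 122 [array([445.99, 108.38]), array([116.07,  24.44]), np.float64(1.74)]
s clear_scraper 0.44 [341. 182.] 335 347 171 194 [array([340.3, 182.4]), array([ 8.05, 23.7 ]), np.float64(26.57)]
```

View pics/w2.png

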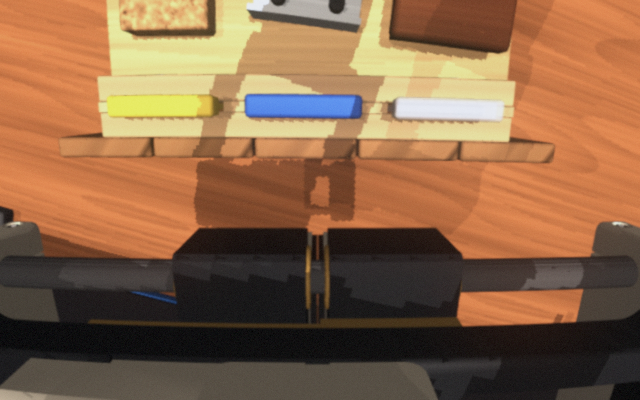

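The blue grip spans columns 244–361 and rows 93–118, level in the picture, so the yaw is right. Yellow is at its left (165,105) and clear at its right (446,108). Now I'll work out the position.

Run:
```python
from h import *
W=viewer.capture("wrist"); o=bot.get_obs(); p=o["tool_pos"]; yaw=o["tcp_rot"][2]; print(p,o["tcp_rot"],K(W)[0,0])
tx=np.array([np.cos(yaw),np.sin(yaw)]);ty=np.array([np.sin(yaw),-np.cos(yaw)])
q=viewer.cut_out("blue_scraper",W)[0]; m=q["pixels"]; ys,xs=np.nonzero(m); print(q["score"],xs.min(),xs.max(),ys.min(),ys.max())
l,r=xs.min(),xs.max()+1; t,b=ys.min(),ys.max()+1
for z in(166,174,182):
    L=atz(W,[l,(t+b)/2],z);R=atz(W,[r,(t+b)/2],z);A=atz(W,[(l+r)/2,t],z);B=atz(W,[(l+r)/2,b],z)
    C=atz(W,[(l+r)/2,(t+b)/2],z); d=(C-p)[:2]
    print(z,"w",np.linalg.norm(L-R),"d",np.linalg.norm(A-B),"C",C.round(1),"tool shift",d@tx,d@ty)
S=viewer.capture("scene"); qs=viewer.cut_out("blue_scraper",S)[0]; print(tri([(W,[(l+r)/2,(t+b)/2]),(S,qs["centre"])]))
for z in(166,174,182): print(z,proj(S,[*atz(W,[(l+r)/2,(t+b)/2],z)[:2],z]),proj(S,[*atz(W,[l,(t+b)/2],z)[:2],z]),proj(S,[*atz(W,[r,(t+b)/2],z)[:2],z]))
f=S["frame"][160:260,270:390,::-1]; cv2.imwrite("pics/s2.png",cv2.resize(f,None,fx=6,fy=6,interpolation=cv2.INTER_CUBIC)[:600])
```

```text
[657.79167829  12.33850502 266.6923024 ] [ 3.14145587e+00  9.32635390e-06 -2.87911649e+00] 360.6106837403925
0.79 247 364 93 118
166 w 82.37623014835566 d 17.714654081712922 C [593.  -14.1 166. ] tool shift 69.46133016179296 -8.686604414481021
174 w 79.82476256280071 d 17.165971948560898 C [593.  -13.8 174. ] tool shift 69.3634223495268 -8.44075898542786
182 w 77.27329497724574 d 16.617289815409094 C [593.  -13.5 182. ] tool shift 69.26551453726066 -8.1949135563747
[594.56935415 -13.40573924 155.22266978]
166 [[328.553389   197.42145133]] [[323.59116021 206.06173855]] [[333.13603408 189.24707919]]
174 [[328.6262155  194.91575272]] [[323.80493712 203.24507075]] [[333.0853574 187.0236895]]
182 [[328.69960896 192.39073026]] [[324.02003123 200.41109288]] [[333.03422115 184.77985137]]
```

View pics/s2.png

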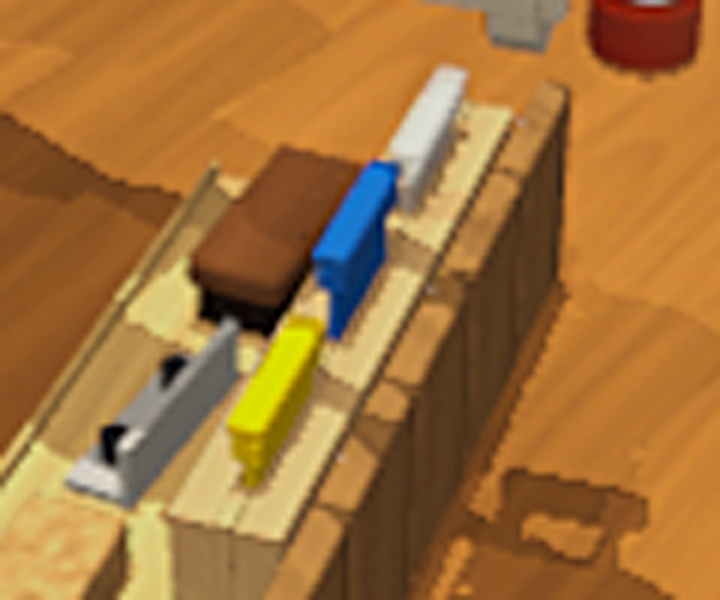

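The crop shows the blue grip's top edge running from scene pixel (324,202) to (334,187), so its top is at about z = 174 mm. I'll move over its centre and then lower to about z = 192.

```bash
python3 -m handwheel '.3 -.04 0 0 0 0 -1; .55 -.08 0 0 0 0 -1; .69 -.08 0 0 0 0 -1; .69 -.08 0 0 0 0 -1; .69 -.08 0 0 0 0 -1' &&
python3 -m handwheel '0 0 .25 0 0 0 -1; 0 0 .5 0 0 0 -1; 0 0 .65 0 0 0 -1; 0 0 .75 0 0 0 -1; 0 0 .75 0 0 0 -1; 0 0 .75 0 0 0 -1'
python3 - <<'E'
from h import *
W=viewer.capture("wrist");save(W,"w3.png");print(bot.get_obs()["tool_pos"],bot.get_obs()["contact_force"])
E
```

```text
time: 4.25
tool_pos: [593.4, -13.4, 267.4]
tcp_rot: [-3.141, 0.001, -2.88]
contact_force: [1.2, -0.3, 0.1]
grip_width: 0.0
finger_force: 0.0
time: 4.75
tool_pos: [594.0, -13.1, 191.7]
tcp_rot: [3.141, 0.0, -2.878]
contact_force: [0.5, 0.4, 0.3]
grip_width: 0.4
finger_force: 0.0
[594.25528804 -13.16490259 192.54441599] [0.27894291 0.84054692 0.23369269]
```

View pics/w3.png

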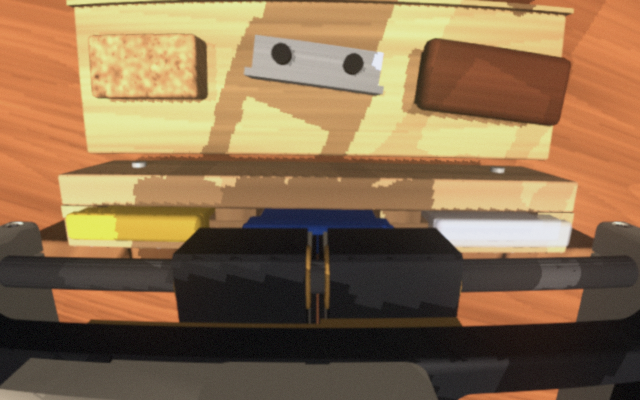

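The fingers are centred on the blue grip (columns 243–395, fingers at 318). I'll press down slowly while watching the force.

```bash
python3 -m handwheel '0 0 .04 0 0 0 -1; 0 0 .08 0 0 0 -1; 0 0 .12 0 0 0 -1; 0 0 .14 0 0 0 -1; 0 0 .15 0 0 0 -1; 0 0 .15 0 0 0 -1' | grep -E 'pos|force' &&
python3 -m handwheel '0 0 .01 0 0 0 -1; 0 0 .02 0 0 0 -1; 0 0 .03 0 0 0 -1; 0 0 .04 0 0 0 -1; 0 0 .05 0 0 0 -1; 0 0 .05 0 0 0 -1' | grep -E 'pos|force'&&
python3 -m handwheel '0 0 .01 0 0 0 -1; 0 0 .02 0 0 0 -1; 0 0 .03 0 0 0 -1; 0 0 .04 0 0 0 -1; 0 0 .05 0 0 0 -1; 0 0 .05 0 0 0 -1' | grep -E 'pos|force'
```

```text
tool_pos: [593.1, -13.2, 176.5]
contact_force: [0.4, 0.2, -0.9]
finger_force: 0.0
tool_pos: [593.3, -13.3, 171.6]
contact_force: [-0.3, -0.4, 1.0]
finger_force: 1.0
tool_pos: [593.3, -13.3, 166.5]
contact_force: [1.0, -0.5, 1.4]
finger_force: 0.9
```

```bash
python3 -m handwheel '0 0 .01 0 0 0 -1; 0 0 .02 0 0 0 -1; 0 0 .03 0 0 0 -1; 0 0 .04 0 0 0 -1; 0 0 .04 0 0 0 -1' | grep -E 'pos|force' &&
python3 -m handwheel '0 0 .01 0 0 0 -1; 0 0 .02 0 0 0 -1; 0 0 .03 0 0 0 -1; 0 0 .04 0 0 0 -1; 0 0 .04 0 0 0 -1' | grep -E 'pos|force'
```

```text
tool_pos: [593.3, -13.3, 162.5]
contact_force: [1.1, 0.1, 1.7]
finger_force: 0.9
tool_pos: [593.3, -13.3, 158.5]
contact_force: [1.2, 0.1, 1.1]
finger_force: 0.9
```

```bash
python3 -m handwheel '0 0 .01 0 0 0 -1; 0 0 .02 0 0 0 -1; 0 0 .03 0 0 0 -1; 0 0 .03 0 0 0 -1' | grep -E 'pos|force'
python3 - <<'E'
from h import *
S=viewer.capture("scene"); print(bot.get_obs()["contact_force"])
cv2.imwrite("pics/s3.png",cv2.resize(S["frame"][160:260,270:390,::-1],None,fx=6,fy=6,interpolation=cv2.INTER_CUBIC))
E
```

```text
tool_pos: [593.3, -13.3, 155.5]
contact_force: [1.3, -0.0, 2.1]
finger_force: 1.0
[ 1.08126902 -1.32870357  1.37597989]
```

View pics/s3.png

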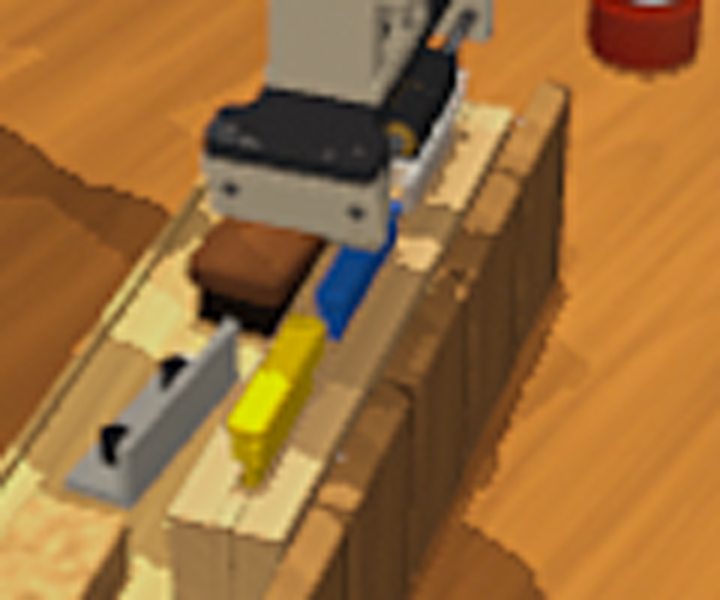

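The blue scraper has followed the fingers down and its grip is now almost on the rail (crop 320–400, 210–335). Yellow and clear are unmoved. I'll press on in small steps until the force rises.

```bash
python3 -m handwheel '0 0 .01 0 0 0 -1; 0 0 .02 0 0 0 -1; 0 0 .03 0 0 0 -1; 0 0 .03 0 0 0 -1' | grep -E 'pos|force';
python3 -m handwheel '0 0 .005 0 0 0 -1; 0 0 .01 0 0 0 -1; 0 0 .01 0 0 0 -1; 0 0 .01 0 0 0 -1' | grep -E 'pos|force'
```

```text
tool_pos: [593.3, -13.3, 152.5]
contact_force: [1.7, -0.8, 1.7]
finger_force: 1.0
tool_pos: [593.3, -13.2, 151.7]
contact_force: [0.8, -0.5, 1.7]
finger_force: 1.1
```

```bash
python3 -m handwheel '0 0 .005 0 0 0 -1; 0 0 .01 0 0 0 -1; 0 0 .01 0 0 0 -1; 0 0 .01 0 0 0 -1' | grep -E 'pos|force';
python3 -m handwheel '0 0 .005 0 0 0 -1; 0 0 .01 0 0 0 -1; 0 0 .01 0 0 0 -1; 0 0 .01 0 0 0 -1' | grep -E 'pos|force'
```

```text
tool_pos: [593.3, -13.3, 151.0]
contact_force: [0.1, -0.5, 5.3]
finger_force: 2.4
tool_pos: [593.3, -13.3, 150.3]
contact_force: [0.8, -0.0, 7.9]
finger_force: 3.7
```

The force now climbs at the pad's own stiffness, so the grip is on the rail. One more small press will confirm it, then straight up.

```bash
python3 -m handwheel '0 0 .01 0 0 0 -1; 0 0 .015 0 0 0 -1; 0 0 .015 0 0 0 -1; 0 0 .015 0 0 0 -1' | grep -E 'pos|force';
python3 -m handwheel '0 0 -.02 0 0 0 -1; 0 0 -.05 0 0 0 -1; 0 0 -.1 0 0 0 -1; 0 0 -.3 0 0 0 -1; 0 0 -.6 0 0 0 -1; 0 0 -.9 0 0 0 -1; 0 0 -1 0 0 0 -1; 0 0 -1 0 0 0 -1' | grep -E 'pos|force';
python3 -m handwheel '0 0 -.2 0 0 0 -1; 0 0 -.4 0 0 0 -1; 0 0 -.5 0 0 0 -1; 0 0 -.5 0 0 0 -1; 0 0 -.5 0 0 0 -1; 0 0 -.5 0 0 0 -1; 0 0 -.5 0 0 0 -1'
python3 - <<'E'
from h import *
S=viewer.capture("scene")
cv2.imwrite("pics/s4.png",cv2.resize(S["frame"][160:260,270:390,::-1],None,fx=6,fy=6,interpolation=cv2.INTER_CUBIC))
E
```

```text
tool_pos: [593.4, -13.2, 149.5]
contact_force: [-2.2, 0.3, 11.7]
finger_force: 5.4
tool_pos: [594.3, -13.3, 250.9]
contact_force: [0.5, 0.5, 0.7]
finger_force: 0.0
time: 10.43
tool_pos: [592.7, -13.2, 296.4]
tcp_rot: [3.14, -0.003, -2.879]
contact_force: [0.4, 0.5, -0.1]
grip_width: 0.2
finger_force: 0.0
```

View pics/s4.png

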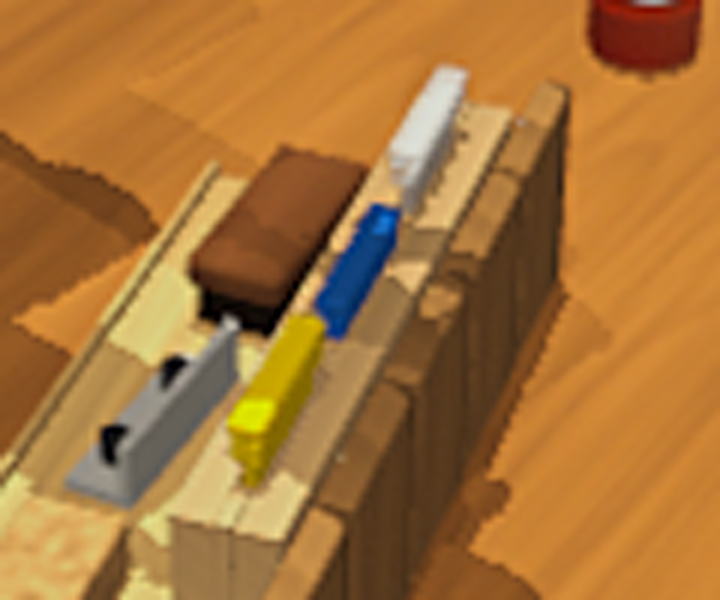

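The blue grip is flush on the rail (crop 320–400, 205–335), the other things are as they were, and the hand is about 145 mm above it.

```bash
python3 -c "
from plant import bot
print(bot.close_job())"
```

```text
the job is handed in; nothing more can be done
None
```

The blue scraper is pressed home with its grip on the rail (peak force read about 12 N), the hand is about 145 mm clear above it, the yellow and clear scrapers stand as they were, and the job is handed in.

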